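# Hold the laundry key switch on

### The job

The shared washer only runs while its spring-return key switch is held on. From the wooden rack on the tray take the key with the square head, push it fully home in the keyhole of the grey switch box against the sticky sprung pins (wiggle it a little if it catches), and turn it a quarter turn clockwise as seen from above, up to the stop. Finish while still gripping the key and holding it turned, and leave the round-headed key and the other things where they are.

Things in the scene. Friction and masses are not known exactly. Their poses are not given: they have to be found in the camera images.
- square_key: Key to use, upright in one of the two rack slots (either), 82 mm tall, 45 g. Origin at the centre of its lower end; z up, x along the width of head and bit, y through the thickness. Head: black plastic block 32 (x) x 10 (y) x 34 mm, z = 48 to 82 mm, free above the rack for a grip across the 10 mm. Steel shank 6 mm thick. May lean 0.1 rad about x in the rack. Stands a firm grip (70 N)
- key_tip (a point): Centre of the square key's lower end (the origin of square_key). The bit there is a flat steel blade 20 (x) x 5 (y) x 12 mm (z = 0 to 12) with a rounded lower edge; symmetric, so the key goes in either way round
- round_key: The other key, same size, shank and bit, but with a round disc head 36 mm across and 10 mm thick (centre 65 mm above its lower end). Stands in the other slot. Not to be used; leave it standing
- rack: Light wooden block 140 (x) x 50 (y) x 30 mm, fixed on the tray. Origin at the centre of its underside. Two upright slots at x = -37 and +37 mm, 21.6 (along x) x 6.6 mm and 22 mm deep; the keys stand on the slot floors, so 8 mm above this origin
- tray: Grey ridged plastic tray 300 (x) x 380 (y) mm, fixed, rim 16 mm high, inner floor 6 mm above the washer lid. Origin at the centre of its underside
- switch_box: Grey steel box 110 x 110 x 70 mm, fixed to the lid, with a 48 x 48 x 8 mm brass plate on top holding the keyhole in its middle. Origin at the centre of its underside; the plate's slot runs along its x axis. The key can turn only with its end deeper than 20 mm below the mouth (bit wholly below the plate); once turned it is captive
- keyhole (a point): Centre of the keyhole's mouth, top of the brass plate, 78 mm above the lid; axes as switch_box, z up. Plate slot 22.4 (x) x 7 (y) mm, 8 mm deep incl. a 3 mm 45-degree lead-in; below it the turning cylinder has a slot of the same size. Sprung pins meet the key's end 16 mm below the mouth and yield 12 mm under a push of 5 to 8 N: home is 28 mm below the mouth
- cylinder (a joint): Lock cylinder's angle, rad, about the vertical: 0 = its slot in line with the plate's, positive = clockwise from above, stop at 1.57. Starts up to 0.15 off zero either way and sticks there (0.03 Nm friction), so the bit may catch and need a small twist. A 0.06 Nm/rad spring turns it part-way back when the key is let go. The key has about 0.1 rad of play in it
- roller_handle: Bystander: chrome lint roller handle lying on the tray, 130 mm long, 22 mm high
- peg_dish: Bystander: white ceramic dish of wooden pegs, 100 mm across, 28 mm high, on the tray. Origin at its underside
- green_tub: Bystander: closed green tub with white lid, 86 mm across, 62 mm high, on the tray
- filter_drawer: Bystander: white plastic lint filter drawer, 120 x 85 x 40 mm, on the tray
- scoop_cup: Bystander: small white measuring cup, 52 mm across, 45 mm high, on the tray
Not all that is in view belongs to the job. Of the things like the switch_box, leave any that is orange; of the rest the larger one is meant.

How it is judged (in metres and radians):
On the way, in this order (a step that is already met when the one before it is completed fails the run):
1. the square-headed key is gripped and lifted clear of the rack (height (world z) of key_tip above 0.045 m and contact force between the fingers and square_key above 1 N), for 0.1 s.
2. the key is pushed home in the keyhole, not yet turned (z of key_tip in the frame of keyhole below -0.024 m and horizontal distance between key_tip and keyhole below 0.004 m and value of joint cylinder below 0.4 rad), for 0.1 s.
3. the key has turned the cylinder a quarter (value of joint cylinder above 1.3 rad), for 0.2 s.
At the end, for the whole second after the job is handed in: The square-headed key is in the keyhole with its end more than 18 mm below the mouth, within 4 mm of the centre and within 0.2 rad of upright; the cylinder is held still (under 0.2 rad/s) beyond 1.3 rad of its 1.57 rad clockwise travel, and the fingers still grip the key with more than 2 N (value of joint cylinder above 1.3 rad and velocity of joint cylinder between -0.2 and 0.2 rad/s and z of key_tip in the frame of keyhole below -0.018 m and horizontal distance between key_tip and keyhole below 0.004 m and angle between square_key's own z axis and vertical below 0.2 rad and contact force between the fingers and square_key above 2 N); the arm keeps its last pose, push and grip.
It fails at once if the round-headed key is moved more than 20 mm (distance of round_key from where it was at the start of the episode above 0.02 m).
It fails at once if one of the bystanders is moved more than 25 mm (distance of any of roller_handle, peg_dish, green_tub, filter_drawer, scoop_cup from where it was at the start of the episode above 0.025 m).
It also fails if it takes over 42 s, if anything falls off the work surface, if the arm or the gripper's body presses on something with over 40 N, if the wrist force passes 120 N, or if a joint passes its speed limit or range.

### The arm

A 6-joint arm with a two-finger parallel gripper is mounted at the origin on the work surface. World frame = base frame: x ahead of the robot, y to its left, z up, the work surface at z = 0. Lengths are in m, angles in degrees, forces in N, time in s.
With the tool pointing down it reaches from about 0.25 to 0.725 m from the base axis. Payload 9.7 kg.
Tool frame: the origin (TCP) lies between the finger pads; the fingertips stand bot.tcp_to_tips ahead of it and the grasp point (between the pads) lies 11 mm behind it (bot.tcp_to_tips is the distance from the TCP to the fingertips, in m); z points along the fingers, y is the line along which they close (so a half turn about z gives the same grasp; the last joint's range is limited). The gripper opens to 85 mm and grips with 20 to 120 N. Pads are 22 mm wide; open, the fingers measure 114 mm over their backs; the gripper's body (76 mm by 85 mm) begins 54 mm behind the grasp point. The pads swing forward as they close: fully open they stand 13 mm farther back than shut.
Start: joints at [64.916, 4.979, 10.078, 95.1, 0, 90], TCP at [0.233, 0.498, 0.239] pointing down, gripper open.
Joint ranges: [-179.16, 179.16], [-48.56, 103.87], [-65.8, 70.77], [-126.05, 130.52], [-82.76, 87.17], [-180, 180]. Speed limits (degrees/s): [127.2, 127.2, 147.25, 180, 180, 180].

### API

Orientations are given as [roll, pitch, yaw] about the fixed x, y, z axes, in that order (R = Rz(yaw) Ry(pitch) Rx(roll)).
In Python, from workcell import bot gives the robot as it stands. The module is installed in compiled form; this text tells all that it offers.
- The arm moves only by the tool carry_out, never from a script. Its arguments are lists of equal length, an entry for each row: "linear": the shift along the world's x, y, z normalised to -1 to 1, where 1 is 2 cm, a list of three; "rotation": the turn, a rotation vector about the world's x, y, z normalised to -1 to 1, where 1 is 8 degrees, a list of three; "grip": the closure, from -1 (fully open) to 1 (shut). In form: {"linear": [[tx, ty, tz], ...], "rotation": [[rx, ry, rz], ...], "grip": [grip, ...]}. A call has 1 to 12 rows; each row shifts and turns the commanded pose from where the row before left it; what a row does not reach is not made up. A row lasts 1/10 s, in which the tool goes at most 50 mm and 8.59 degrees, less where a joint would pass 70% of its speed; a pose out of reach is approached as far as the arm can. A call with a number of a shift or a turn outside -1 to 1 is refused whole. A call with a gripper value outside its range is refused whole. The fingers move at their own pace and stop on an object; "grip_force" is the grip in N (left out, the last holds). Time passes only in rows, so rows that do not move let the fingers close. It gives the time, the measured TCP pose, the force, the opening and the grip force at its end, in the units of the state.
- bot.get_obs(): the state, without advancing time (a new reading comes with each control period).
- bot.camera(name): name is "side" or "top" or "wrist"; returns the picture (420x560x3 uint8, blue, green, red); there is no depth.
- bot.camera_model(name): a dict with "fx", "fy", "cx", "cy" (pixels), "distortion" ([k1, k2, p1, p2, k3] as OpenCV has them; the pictures are not rectified), "camera_from_world" (4x4, takes a point from world to camera coordinates). Camera axes: x right, y up, looking along -z (the intrinsics and any distortion apply to the point x, -y, -z); pixel columns grow to the right and rows downward; lengths in m; the calibration is good to about 2 mm. A picture is of the moment at which its call begins: read the wrist's pose just before it. camera_model takes no time and is no camera call; for the wrist camera it gives the pose at the moment of the call.
- bot.job_done(): hands the job in; it is judged then, once.
The state is a dict: "time": time; "q": joint angles; "qd": joint speeds; "joint_efforts": joint torques, N m; "ee_pos": TCP position; "tcp_rot": TCP orientation; "wrist_force": force on the tool from outside, world axes, zero at the start; "torque": the same for the moment, N m; "opening": finger opening in m; "grasp_force": force on a finger pad.
Only numpy, scipy, OpenCV 4.12 (cv2) and the standard library are available. Lean on these libraries where they do the work, as an engineer would, in place of code of your own. Each camera call takes 0.05 s, during which the arm holds its last target. There are 200 camera calls.

## Working session

There is one attempt and no reset: what is moved stays moved. The work goes in short steps, Python scripts to look and compute and a tool call to move; the robot and the scene stay as the last step left them, time stands still between calls to the robot, and variables do not carry over. Pictures are saved under pics/ and viewed, at most 10 in all, crops included, and the job is handed in when it is done.

Besides the shell and the picture viewer there is one more tool, called by a JSON object that holds its "method" and its "body". carry_out: Moves the arm, as the interface text tells. Its arguments: {"type":"object","properties":{"linear":{"type":"array","items":{"type":"array","items":{"type":"number"}}},"rotation":{"type":"array","items":{"type":"array","items":{"type":"number"}}},"grip":{"type":"array","items":{"type":"number"}},"grip_force":{"type":"number"}},"required":["linear","rotation","grip"]}

```bash
mkdir -p pics; cat > h.py <<'E'
import numpy as np, cv2
from workcell import bot
def ray(m,uv):
    K=np.array([[m['fx'],0,m['cx']],[0,m['fy'],m['cy']],[0,0,1]])
    p=cv2.undistortPoints(np.array([[uv]],float),K,np.array(m['distortion'],float))[0,0]
    T=np.array(m['camera_from_world']);R=T[:3,:3]
    return -R.T@T[:3,3], R.T@np.array([p[0],-p[1],-1])
def plane(m,uv,z):
    o,d=ray(m,uv); return o+d*(z-o[2])/d[2]
def proj(m,P):
    T=np.array(m['camera_from_world']);c=T[:3,:3]@np.array(P)+T[:3,3]
    K=np.array([[m['fx'],0,m['cx']],[0,m['fy'],m['cy']],[0,0,1]])
    return cv2.projectPoints(np.array([[c[0],-c[1],-c[2]]]),np.zeros(3),np.zeros(3),K,np.array(m['distortion'],float))[0].ravel()
E
python3 - <<'E'
from h import *
o=bot.get_obs();print(o['time'],o['ee_pos'],o['tcp_rot'],o['opening'],bot.tcp_to_tips)
a=bot.camera('top');b=bot.camera('side')
cv2.imwrite('pics/top.png',a);cv2.imwrite('pics/side.png',b)
for n in('top','side'):
    m=bot.camera_model(n);print(n,m['fx'],ray(m,(280,210)))
E
```

```text
0.0 [0.23309258 0.49792078 0.23857069] [-1.79922801e+02  2.23177158e-03  1.54916827e+02] 0.0852435135393021 0.008
top 394.17897483079173 (array([ 0.50891746, -0.00244161,  0.93087134]), array([ 0.06856007, -0.01480498, -0.99770113]))
side 420.93010755390577 (array([0.33329428, 0.56574897, 0.71277986]), array([ 0.30486151, -0.64338435, -0.70229719]))
```

View pics/top.png

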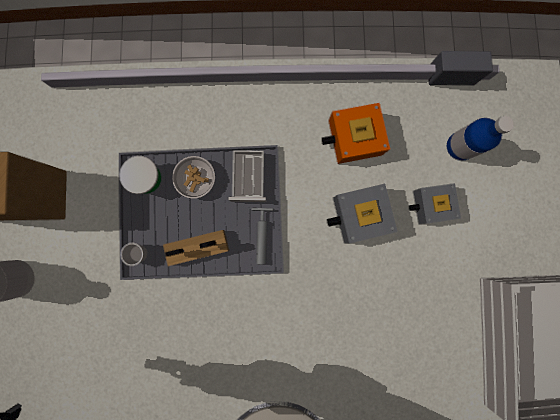

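View pics/side.png

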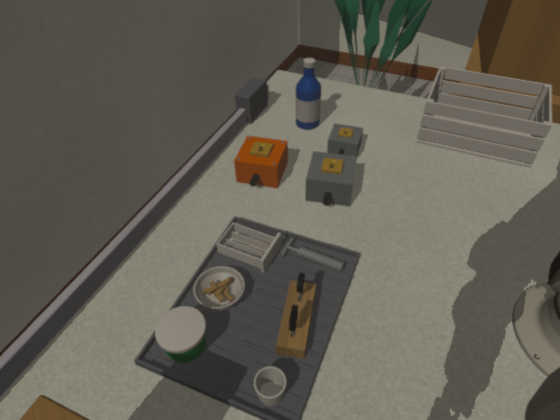

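The top view shows the rack at about (196,249) with two black keys at (180,251) and (208,244). There are three boxes: orange (360,132), large grey (366,213) and small grey (438,203). The large grey one is meant. In the side view the keys are at (300,284) and (294,318), so I'll take a close crop to tell the square head from the round one.

```bash
python3 - <<'E'
from h import *
a=cv2.imread('pics/top.png');b=cv2.imread('pics/side.png')
r=lambda i,x,y,w,h,s:cv2.resize(i[y:y+h,x:x+w],None,fx=s,fy=s,interpolation=cv2.INTER_CUBIC)
A=r(b,265,260,65,100,6); B=r(a,155,220,85,55,4.5);C=r(a,325,178,85,70,4.5)
W=np.zeros((600,390+384,3),np.uint8);W[:600,:390]=A;W[:B.shape[0],390:390+B.shape[1]]=B;W[270:270+C.shape[0],390:390+C.shape[1]]=C
cv2.imwrite('pics/c1.png',W)
m=bot.camera_model('top')
for uv,z in(((180,251),.09),((208,244),.09),((368,213),.078)):print(plane(m,uv,z))
E
```

```text
[0.48320453 0.19946447 0.09      ]
[0.4970779 0.1395626 0.09     ]
[ 0.55734539 -0.20667147  0.078     ]
```

View pics/c1.png

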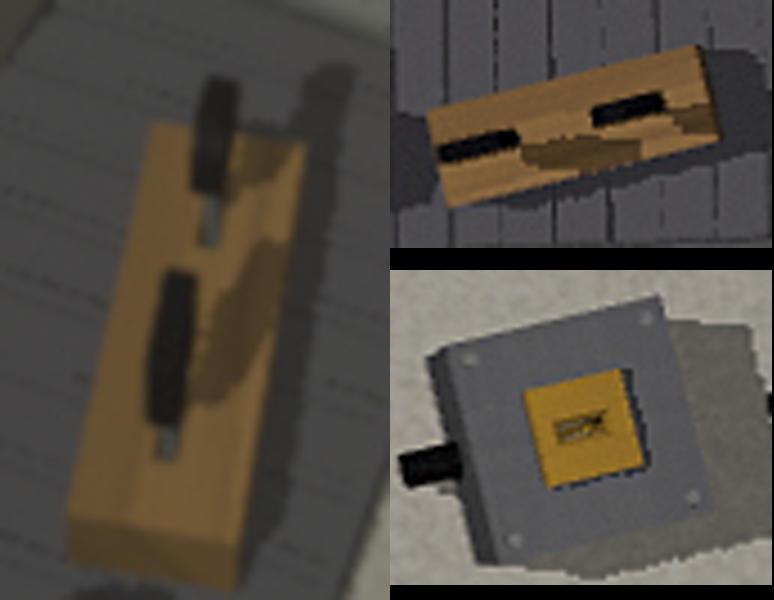

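{"method": "carry_out", "body": {"linear": [[0.73, -0.99, 0], [0.73, -0.99, 0], [0.73, -0.99, 0], [0.73, -0.99, 0], [0.73, -0.99, 0], [0.73, -0.99, 0], [0.73, -0.99, 0], [0.73, -0.99, 0], [0.73, -0.99, 0], [0.73, -0.99, 0], [0.73, -0.99, 0], [0.73, -0.99, 0]], "rotation": [[0, 0, -0.4], [0, 0, -0.4], [0, 0, -0.4], [0, 0, -0.4], [0, 0, -0.4], [0, 0, -0.4], [0, 0, -0.4], [0, 0, -0.4], [0, 0, -0.4], [0, 0, -0.4], [0, 0, -0.4], [0, 0, -0.4]], "grip": [-1, -1, -1, -1, -1, -1, -1, -1, -1, -1, -1, -1]}}

```text
time: 1.3
ee_pos: [0.4088, 0.2596, 0.239]
tcp_rot: [-180.0, 0.0, 116.4]
wrist_force: [-0.5, 0.5, -0.3]
opening: 0.0856
grasp_force: 0.0
```

{"method": "carry_out", "body": {"linear": [[0.73, -0.99, 0], [0.73, -0.99, 0], [0.73, -0.99, 0], [0.73, -0.99, 0], [0.73, -0.99, 0], [0.73, -0.99, 0]], "rotation": [[0, 0, -0.3], [0, 0, -0.3], [0, 0, -0.3], [0, 0, -0.3], [0, 0, -0.3], [0, 0, -0.3]], "grip": [-1, -1, -1, -1, -1, -1]}}

```text
time: 1.9
ee_pos: [0.4964, 0.1408, 0.2389]
tcp_rot: [-180.0, 0.0, 102.0]
wrist_force: [-0.8, 0.3, -0.1]
opening: 0.0859
grasp_force: 0.0
```

```bash
python3 - <<'E'
from h import *
o=bot.get_obs();print(o['time'],o['ee_pos'],o['tcp_rot'],o['q'])
m=bot.camera_model('wrist');a=bot.camera('wrist');cv2.imwrite('pics/w1.png',a)
print(ray(m,(280,210)),proj(m,[.497,.14,.09]),proj(m,[.483,.2,.09]))
import pickle;pickle.dump(m,open('w1.pkl','wb'))
E
```

```text
1.9 [0.49636803 0.14080943 0.23894006] [-1.79965690e+02  5.73671137e-04  1.02017709e+02] [1.58366319e+01 3.22475213e-01 5.20734096e+00 9.49191377e+01
 1.71276303e-03 9.38189225e+01]
(array([0.48259656, 0.20779624, 0.37389142]), array([ 0.0787848 , -0.26801495, -0.96044289])) [272.12709114 194.25803204] [270.41673052 114.28747571]
```

View pics/w1.png

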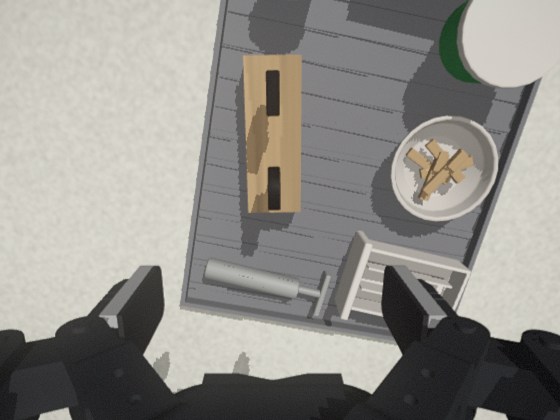

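```bash
python3 - <<'E'
from h import *
import pickle
m=pickle.load(open('w1.pkl','rb'));a=cv2.imread('pics/w1.png')
c=a[45:265,230:315];c=np.clip(cv2.resize(c,None,fx=2.7,fy=2.7,interpolation=cv2.INTER_CUBIC).astype(float)*1.8,0,255)
s=cv2.imread('pics/side.png')[262:345,270:325];s=np.clip(cv2.resize(s,None,fx=7,fy=7,interpolation=cv2.INTER_CUBIC).astype(float)*2.5,0,255)
W=np.zeros((600,630,3));W[:c.shape[0],:c.shape[1]]=c;W[:s.shape[0],240:240+s.shape[1]]=s
cv2.imwrite('pics/c2.png',W)
k=((a.max(2)<45)[45:265,230:315]).astype(np.uint8)
n,l,st,ce=cv2.connectedComponentsWithStats(k)
for i in range(1,n):
    if st[i,4]>60:
        pts=np.argwhere(l==i)[:,::-1].astype(np.float32)+[230,45]
        r=cv2.minAreaRect(pts.astype(np.float32));bx=cv2.boxPoints(r)
        print(st[i],r);print(np.array([plane(m,p,.096)[:2] for p in bx]).round(4).tolist(),plane(m,r[0],.096))
E
```

```text
[ 39 152  10  12  85] ((273.5, 202.5), (11.0, 9.0), 90.0)
[[0.4948, 0.1388], [0.5016, 0.1402], [0.5035, 0.1315], [0.4966, 0.1301]] [0.49911872 0.13516638 0.096     ][ WARN:0@0.240] global loadsave.cpp:1063 imwrite_ Unsupported depth image for selected encoder is fallbacked to CV_8U.
```

View pics/c2.png

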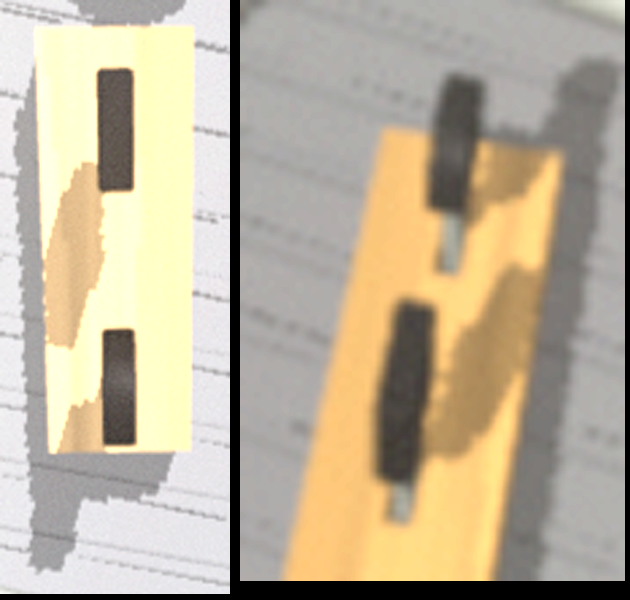

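{"method": "carry_out", "body": {"linear": [[-1, 0, 0], [-1, 0, 0], [-1, 0, 0], [-1, 0, 0], [-1, 0, 0], [0, 0, 0]], "rotation": [[0, -0.9, 0], [0, -0.9, 0], [0, -0.9, 0], [0, -0.9, 0], [0, -0.9, 0], [0, 0, 0]], "grip": [-1, -1, -1, -1, -1, -1]}}

```text
time: 2.55
ee_pos: [0.3966, 0.1411, 0.2393]
tcp_rot: [146.0, 6.8, 100.2]
wrist_force: [-0.2, 0.8, -0.0]
opening: 0.0855
grasp_force: 0.0
```

```bash
python3 - <<'E'
from h import *
import pickle
o=bot.get_obs();print(o['time'],o['ee_pos'],o['tcp_rot'])
m=bot.camera_model('wrist');a=bot.camera('wrist');cv2.imwrite('pics/w2.png',a)
pickle.dump(m,open('w2.pkl','wb'))
print(m['fx'],ray(m,(280,210)))
u=[proj(m,[.497,.14,.08]),proj(m,[.483,.2,.08])];print(u)
c=np.mean(u,0).astype(int);x=max(c[0]-75,0);y=max(c[1]-60,0)
cv2.imwrite('pics/c3.png',np.clip(cv2.resize(a[y:y+120,x:x+150],None,fx=5,fy=5,interpolation=cv2.INTER_CUBIC)*1.6,0,255).astype(np.uint8));print(x,y)
E
```

```text
2.55 [0.39664687 0.1410521  0.23933398] [145.95365557   6.80566174 100.16348109]
367.77291819734694 (array([0.308539  , 0.20771888, 0.34227415]), array([ 0.61222035, -0.26606756, -0.74490529]))
[array([262.3244052 , 182.48257858]), array([263.2167831 , 112.19709261])]
187 87
```

View pics/c3.png

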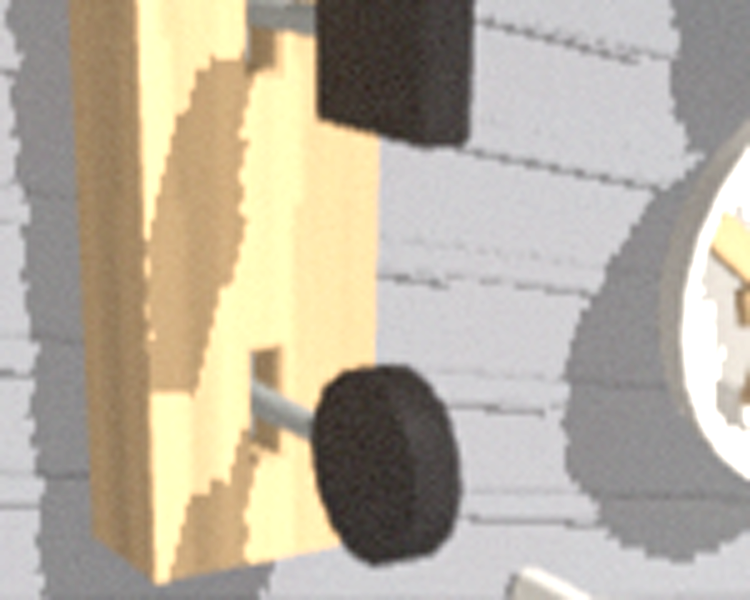

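The tilted wrist crop settles it. The key at the -y end, crop (390,465), has a round disc head. The +y key, crop (390,70) and top pixel (180,251), has the square block head, so that's the one to take.

```bash
python3 - <<'E'
from h import *
import pickle
m=pickle.load(open('w1.pkl','rb'));a=cv2.imread('pics/w1.png')
x0,y0=255,60
c=a[y0:130,x0:295].astype(int)
k=((c.max(2)<75)&((c[...,2]-c[...,0])<25)).astype(np.uint8)
n,l,st,ce=cv2.connectedComponentsWithStats(k)
i=1+st[1:,4].argmax();print(st[i])
pts=(np.argwhere(l==i)[:,::-1]+[x0,y0]).astype(np.float32)
r=cv2.minAreaRect(pts);print(r)
bx=np.array([plane(m,p,.096)[:2] for p in cv2.boxPoints(r)]);print(bx.round(4).tolist(),bx.mean(0))
e=[bx[1]-bx[0],bx[2]-bx[1]];[print(np.linalg.norm(v),np.degrees(np.arctan2(v[1],v[0]))) for v in e]
# rack
hsv=cv2.cvtColor(a,cv2.COLOR_BGR2HSV);k=cv2.inRange(hsv,(8,70,60),(25,255,255));k[:,:235]=0;k[:,310:]=0;k[225:]=0
k=cv2.morphologyEx(k,cv2.MORPH_CLOSE,np.ones((25,25)))
cc=max(cv2.findContours(k,0,1)[0],key=cv2.contourArea);r=cv2.minAreaRect(cc);print('rack',r)
bx=np.array([plane(m,p,.036)[:2] for p in cv2.boxPoints(r)]);print(bx.round(4).tolist(),bx.mean(0))
e=[bx[1]-bx[0],bx[2]-bx[1]];[print(np.linalg.norm(v),np.degrees(np.arctan2(v[1],v[0]))) for v in e]
# switch from top
m=bot.camera_model('top');a=cv2.imread('pics/top.png');hsv=cv2.cvtColor(a,cv2.COLOR_BGR2HSV)
k=cv2.inRange(hsv,(15,120,100),(35,255,255));k[:,:345]=0;k[:,395:]=0;k[:190]=0;k[240:]=0
k=cv2.morphologyEx(k,cv2.MORPH_CLOSE,np.ones((9,9)))
cc=max(cv2.findContours(k,0,1)[0],key=cv2.contourArea);r=cv2.minAreaRect(cc);print('plate',r)
bx=np.array([plane(m,p,.078)[:2] for p in cv2.boxPoints(r)]);print(bx.round(4).tolist(),bx.mean(0))
e=[bx[1]-bx[0],bx[2]-bx[1]];[print(np.linalg.norm(v),np.degrees(np.arctan2(v[1],v[0]))) for v in e]
E
```

```text
[ 11  11  13  45 541]
((272.0, 93.0), (44.0, 12.0), 90.0)
[[0.4738, 0.2287], [0.4821, 0.2305], [0.4885, 0.2008], [0.4799, 0.199]] [0.48109158 0.21476131]
0.008531476622607935 11.95736694426197
0.030361411643716772 -77.80943397199668
rack ((272.0, 133.5), (157.0, 58.0), 90.0)
[[0.45, 0.2418], [0.4985, 0.2521], [0.5304, 0.1157], [0.4761, 0.1042]] [0.48876411 0.17844587]
0.04959001265497352 11.95924816506559
0.14001596710027253 -76.83920708937619
plate ((367.558837890625, 212.73532104492188), (22.070741653442383, 22.070741653442383), 75.96376037597656)
[[0.576, -0.177], [0.5869, -0.2246], [0.5399, -0.2345], [0.5292, -0.1871]] [ 0.55799394 -0.20577459]
0.048801122192474206 -77.14491215912808
0.048064166319730234 -168.09987466098147
```

{"method": "carry_out", "body": {"linear": [[0.842, 0.734, 0], [0.842, 0.734, 0], [0.842, 0.734, 0], [0.842, 0.734, 0], [0.842, 0.734, 0], [0, 0, -1], [0, 0, -1], [0, 0, -1], [0, 0, 0]], "rotation": [[0, 0.9, 0], [0, 0.9, 0], [0, 0.9, 0], [0, 0.9, 0], [0, 0.9, 0], [0, 0, 0], [0, 0, 0], [0, 0, 0], [0, 0, 0]], "grip": [-1, -1, -1, -1, -1, -1, -1, -1, -1]}}

```text
time: 3.5
ee_pos: [0.4781, 0.2092, 0.1764]
tcp_rot: [179.5, 0.4, 102.2]
wrist_force: [-0.1, -0.2, 0.7]
opening: 0.0857
grasp_force: 0.0
```

{"method": "carry_out", "body": {"linear": [[0, 0, -1], [0, 0, -1], [0, 0, -1], [0, 0, -1], [0, 0, -0.9], [0, 0, -0.45], [0, 0, 0]], "rotation": [[0, 0, 0], [0, 0, 0], [0, 0, 0], [0, 0, 0], [0, 0, 0], [0, 0, 0], [0, 0, 0]], "grip": [-1, -1, -1, -1, -1, -1, -1]}}

```text
time: 4.2
ee_pos: [0.478, 0.2094, 0.073]
tcp_rot: [179.2, 0.3, 102.2]
wrist_force: [0.3, 0.5, -0.2]
opening: 0.0857
grasp_force: 0.0
```

```bash
python3 - <<'E'
from h import *
o=bot.get_obs();print(o['time'],o['ee_pos'],o['tcp_rot'],o['q'])
m=bot.camera_model('wrist');a=bot.camera('wrist');cv2.imwrite('pics/w3.png',a)
print(proj(m,[.481,.2145,.096]))
E
```

```text
4.2 [0.47796872 0.20944194 0.07302569] [179.17876891   0.31051073 102.23097446] [ 23.91228382   0.47186191 -13.00532358  75.78143556  -0.47031947
 101.67604109]
[283.73310817 299.56780633]
```

View pics/w3.png

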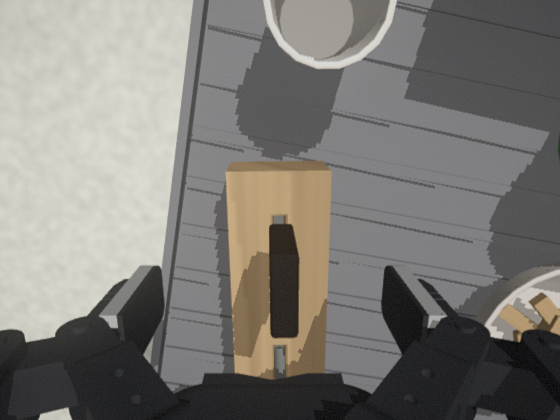

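The wrist view shows the square head centred between the fingers at about (284,297), a few mm off centre. I'll correct the offset, level the tool and close.

{"method": "carry_out", "body": {"linear": [[0.15, 0.26, 0], [0, 0, 0], [0, 0, 0], [0, 0, 0], [0, 0, 0], [0, 0, 0], [0, 0, 0], [0, 0, 0], [0, 0, 0]], "rotation": [[0.016, 0.108, 0], [0, 0, 0], [0, 0, 0], [0, 0, 0], [0, 0, 0], [0, 0, 0], [0, 0, 0], [0, 0, 0], [0, 0, 0]], "grip": [-1, -1, 1, 1, 1, 1, 1, 1, 1], "grip_force": 65}}

```text
time: 5.15
ee_pos: [0.4809, 0.2148, 0.0738]
tcp_rot: [179.9, -0.0, 102.3]
wrist_force: [0.3, -0.2, 1.8]
opening: 0.0089
grasp_force: 63.7
```

{"method": "carry_out", "body": {"linear": [[0, 0, 0.5], [0, 0, 1], [0, 0, 1], [0, 0, 1], [0, 0, 1], [0, 0, 0.5], [0, 0, 0]], "rotation": [[0, 0, 0], [0, 0, 0], [0, 0, 0], [0, 0, 0], [0, 0, 0], [0, 0, 0], [0, 0, 0]], "grip": [1, 1, 1, 1, 1, 1, 1]}}

```text
time: 5.85
ee_pos: [0.4815, 0.2151, 0.1753]
tcp_rot: [179.8, -0.0, 102.3]
wrist_force: [0.0, -0.1, -0.8]
opening: 0.0093
grasp_force: 63.5
```

{"method": "carry_out", "body": {"linear": [[0.175, -0.95, 0], [0.175, -0.95, 0], [0.175, -0.95, 0], [0.175, -0.95, 0], [0.175, -0.95, 0], [0.175, -0.95, 0], [0.175, -0.95, 0], [0.175, -0.95, 0], [0.175, -0.95, 0], [0.175, -0.95, 0], [0.175, -0.95, 0], [0.175, -0.95, 0]], "rotation": [[0, 0, 0], [0, 0, 0], [0, 0, 0], [0, 0, 0], [0, 0, 0], [0, 0, 0], [0, 0, 0], [0, 0, 0], [0, 0, 0], [0, 0, 0], [0, 0, 0], [0, 0, 0]], "grip": [1, 1, 1, 1, 1, 1, 1, 1, 1, 1, 1, 1]}}

```text
time: 7.05
ee_pos: [0.5226, -0.014, 0.1724]
tcp_rot: [180.0, -0.0, 102.3]
wrist_force: [-0.5, -0.7, -1.5]
opening: 0.0089
grasp_force: 63.5
```

{"method": "carry_out", "body": {"linear": [[0.175, -0.95, 0], [0.175, -0.95, 0], [0.175, -0.95, 0], [0.175, -0.95, 0], [0.175, -0.95, 0], [0.175, -0.95, 0], [0.175, -0.95, 0], [0, 0, 0], [0, 0, 0]], "rotation": [[0, 0, 0], [0, 0, 0], [0, 0, 0], [0, 0, 0], [0, 0, 0], [0, 0, 0], [0, 0, 0], [0, 0, 0], [0, 0, 0]], "grip": [1, 1, 1, 1, 1, 1, 1, 1, 1]}}

```text
time: 7.95
ee_pos: [0.547, -0.1461, 0.1726]
tcp_rot: [180.0, -0.1, 102.2]
wrist_force: [-0.4, -0.8, -1.4]
opening: 0.0092
grasp_force: 63.5
```

```bash
python3 - <<'E'
from h import *
import pickle
o=bot.get_obs();print(o['time'],o['ee_pos'],o['tcp_rot'],o['q'],o['grasp_force'])
m=bot.camera_model('wrist');a=bot.camera('wrist');cv2.imwrite('pics/w4.png',a);pickle.dump(m,open('w4.pkl','wb'))
print(proj(m,[.558,-.206,.078]), proj(m,np.array(o['ee_pos'])-[0,0,.06]))
E
```

```text
7.95 [ 0.54700252 -0.1461445   0.17263589] [ 1.79969402e+02 -6.28810557e-02  1.02204530e+02] [-1.49927221e+01  6.34186622e+00  4.16927854e+00  8.78289371e+01
  6.99139521e-02  6.28027636e+01] 63.45948815345764
[268.72326084 296.62583869] [271.24481231 230.44076959]
```

View pics/w4.png

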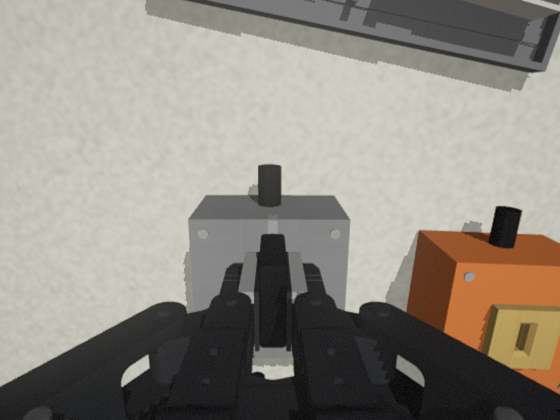

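The gripper hides the keyhole at about (269,297). I'll pass over the box so the wrist camera looks straight down on the plate.

{"method": "carry_out", "body": {"linear": [[0.1, -1, 0], [0.1, -1, 0], [0.1, -1, 0], [0.1, -1, 0], [0.1, -1, 0], [0.1, -1, 0], [0.1, -0.5, 0], [0, 0, 0], [0, 0, 0]], "rotation": [[0, 0, 0], [0, 0, 0], [0, 0, 0], [0, 0, 0], [0, 0, 0], [0, 0, 0], [0, 0, 0], [0, 0, 0], [0, 0, 0]], "grip": [1, 1, 1, 1, 1, 1, 1, 1, 1]}}

```text
time: 8.9
ee_pos: [0.5614, -0.2759, 0.1735]
tcp_rot: [179.9, -0.0, 102.2]
wrist_force: [-0.2, -0.3, -1.5]
opening: 0.0091
grasp_force: 63.5
```

```bash
python3 - <<'E'
from h import *
import pickle
o=bot.get_obs();print(o['time'],o['ee_pos'],o['tcp_rot'])
m=bot.camera_model('wrist');a=bot.camera('wrist');cv2.imwrite('pics/w5.png',a);pickle.dump((m,o),open('w5.pkl','wb'))
u=proj(m,[.558,-.206,.078]);print(u)
hsv=cv2.cvtColor(a,cv2.COLOR_BGR2HSV);k=cv2.inRange(hsv,(15,90,80),(35,255,255))
q=np.zeros_like(k);x,y=u.astype(int);q[max(y-70,0):y+70,max(x-70,0):x+70]=255;k&=q
k2=cv2.morphologyEx(k,cv2.MORPH_CLOSE,np.ones((25,25)))
r=cv2.minAreaRect(max(cv2.findContours(k2,0,1)[0],key=cv2.contourArea));print('plate',r)
bx=np.array([plane(m,p,.078)[:2] for p in cv2.boxPoints(r)]);print(bx.mean(0));e=[bx[1]-bx[0],bx[2]-bx[1]];[print(np.linalg.norm(v),np.degrees(np.arctan2(v[1],v[0]))) for v in e]
hole=k2&~k;hole=cv2.erode(k2,np.ones((9,9)))&~k
n,l,st,ce=cv2.connectedComponentsWithStats(hole);i=1+st[1:,4].argmax();print(st[i],ce[i])
r=cv2.minAreaRect(np.argwhere(l==i)[:,::-1].astype(np.float32));print('slot',r)
bx=np.array([plane(m,p,.078)[:2] for p in cv2.boxPoints(r)]);print(bx.mean(0));e=[bx[1]-bx[0],bx[2]-bx[1]];[print(np.linalg.norm(v),np.degrees(np.arctan2(v[1],v[0]))) for v in e]
c=a[max(y-100,0):y+100,max(x-130,0):x+130];cv2.imwrite('pics/c5.png',cv2.resize(c,None,fx=3,fy=3,interpolation=cv2.INTER_CUBIC))
# check in top with key
t=bot.camera('top');cv2.imwrite('pics/top2.png',t);s=bot.camera('side');cv2.imwrite('pics/side2.png',s)
E
```

```text
8.9 [ 0.56141527 -0.27594501  0.17350454] [ 1.79902112e+02 -3.71664609e-02  1.02240768e+02]
[289.95051135 102.49566264]
plate ((290.5, 103.0), (82.0, 81.0), 90.0)
[ 0.55855221 -0.20688461]
0.047492127425048075 12.198577381019888
0.04769860108417065 -75.35669673832129
[285 103   9  19  44] [287.68181818 116.29545455]
slot ((289.0, 112.0), (18.0, 8.0), 90.0)
[ 0.5586843  -0.21156475]
0.0048262355972099906 12.179651275637685
0.01058403828521094 -76.95433027922964
```

View pics/c5.png

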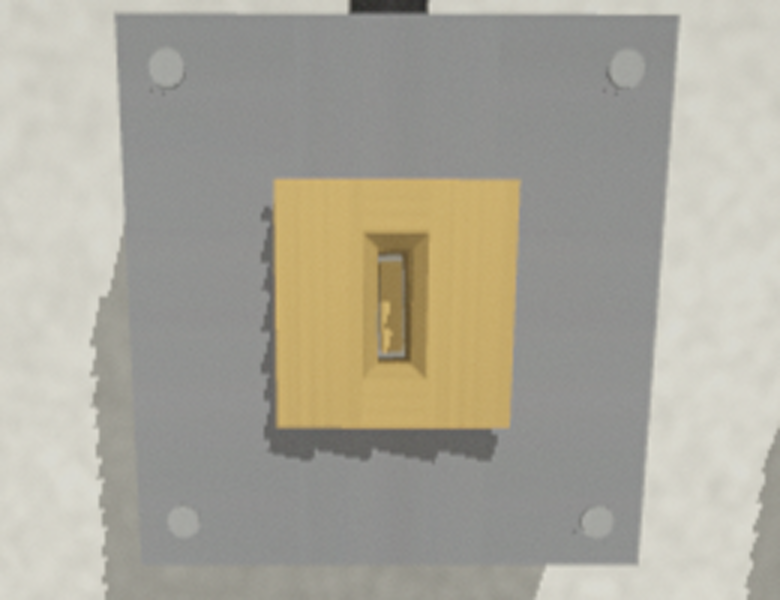

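{"method": "carry_out", "body": {"linear": [[-0.035, 0.86, 0], [-0.035, 0.86, 0], [-0.035, 0.86, 0], [-0.035, 0.86, 0], [0, 0, -0.5], [0, 0, -0.5], [0, 0, -0.4], [0, 0, 0], [0, 0, 0], [0, 0, 0]], "rotation": [[0, 0, 0], [0, 0, 0], [0, 0, 0], [0, 0, 0], [0, 0, 0], [0, 0, 0], [0, 0, 0], [0, 0, 0], [0, 0, 0], [0, 0, 0]], "grip": [1, 1, 1, 1, 1, 1, 1, 1, 1, 1]}}

```text
time: 10.05
ee_pos: [0.5587, -0.2078, 0.1459]
tcp_rot: [179.9, 0.0, 102.2]
wrist_force: [1.0, 0.7, -0.6]
opening: 0.0088
grasp_force: 63.5
```

{"method": "carry_out", "body": {"linear": [[0, 0.04, -0.2], [0, 0, -0.2], [0, 0, -0.2], [0, 0, -0.2], [0, 0, 0], [0, 0, 0]], "rotation": [[0, 0, 0], [0, 0, 0], [0, 0, 0], [0, 0, 0], [0, 0, 0], [0, 0, 0]], "grip": [1, 1, 1, 1, 1, 1]}}

```text
time: 10.65
ee_pos: [0.5586, -0.2066, 0.1296]
tcp_rot: [179.9, -0.0, 102.3]
wrist_force: [0.1, -0.7, -1.1]
opening: 0.0088
grasp_force: 63.5
```

{"method": "carry_out", "body": {"linear": [[0, 0, -0.15], [0, 0, -0.15], [0, 0, -0.15], [0, 0, 0], [0, 0, 0]], "rotation": [[0, 0, 0], [0, 0, 0], [0, 0, 0], [0, 0, 0], [0, 0, 0]], "grip": [1, 1, 1, 1, 1]}}

```text
time: 11.15
ee_pos: [0.5584, -0.2067, 0.1204]
tcp_rot: [179.9, -0.0, 102.2]
wrist_force: [-1.1, -1.2, -0.8]
opening: 0.0089
grasp_force: 63.6
```

{"method": "carry_out", "body": {"linear": [[0, 0, -0.15], [0, 0, -0.15], [0, 0, -0.15], [0, 0, -0.1], [0, 0, 0], [0, 0, 0], [0, 0, 0]], "rotation": [[0, 0, 0], [0, 0, 0], [0, 0, 0], [0, 0, 0], [0, 0, 0], [0, 0, 0], [0, 0, 0]], "grip": [1, 1, 1, 1, 1, 1, 1]}}

```text
time: 11.85
ee_pos: [0.5585, -0.2068, 0.1105]
tcp_rot: [179.9, 0.0, 102.2]
wrist_force: [-4.4, -1.0, 7.0]
opening: 0.0089
grasp_force: 64.7
```

{"method": "carry_out", "body": {"linear": [[0.02, 0, -0.05], [0, 0, -0.02], [0, 0, 0], [0, 0, 0], [0, 0, 0]], "rotation": [[0, 0, 0], [0, 0, 0], [0, 0, 0], [0, 0, 0], [0, 0, 0]], "grip": [1, 1, 1, 1, 1]}}

```text
time: 12.35
ee_pos: [0.5587, -0.2068, 0.1097]
tcp_rot: [179.9, 0.0, 102.2]
wrist_force: [-7.1, 0.3, 11.6]
opening: 0.0088
grasp_force: 65.3
```

{"method": "carry_out", "body": {"linear": [[-0.05, 0, 0.02], [0, 0, 0], [0, 0, 0], [0, 0, 0], [0, 0, 0], [0, 0, 0], [0, 0, 0], [0, 0, 0], [0, 0, 0], [0, 0, 0], [0, 0, 0]], "rotation": [[0, 0, 0], [0, 0, -0.4], [0, 0, -0.5], [0, 0, -0.5], [0, 0, -0.5], [0, 0, -0.5], [0, 0, -0.5], [0, 0, -0.5], [0, 0, -0.5], [0, 0, 0], [0, 0, 0]], "grip": [1, 1, 1, 1, 1, 1, 1, 1, 1, 1, 1]}}

```text
time: 13.45
ee_pos: [0.5581, -0.2068, 0.1097]
tcp_rot: [179.8, 0.0, 71.0]
wrist_force: [-3.8, -0.4, 8.0]
opening: 0.0093
grasp_force: 64.7
```

```bash
python3 -c "
from h import *
o=bot.get_obs();print(o['torque'],o['wrist_force'],o['q'])"
```

```text
[-0.20705331  1.1122003   0.06072325] [-3.83298378 -0.37805721  8.04768303] [-2.03297949e+01  1.03612557e+01  1.72143137e+00  8.11881977e+01
 -1.15026278e-02  8.86328156e+01]
```

{"method": "carry_out", "body": {"linear": [[0, 0, 0], [0, 0, 0], [0, 0, 0], [0, 0, 0], [0, 0, 0], [0, 0, 0], [0, 0, 0], [0, 0, 0], [0, 0, 0], [0, 0, 0], [0, 0, 0], [0, 0, 0]], "rotation": [[0, 0, -0.6], [0, 0, -0.6], [0, 0, -0.6], [0, 0, -0.6], [0, 0, -0.6], [0, 0, -0.6], [0, 0, -0.6], [0, 0, -0.6], [0, 0, -0.6], [0, 0, -0.6], [0, 0, -0.6], [0, 0, 0]], "grip": [1, 1, 1, 1, 1, 1, 1, 1, 1, 1, 1, 1]}}

```text
time: 14.65
ee_pos: [0.5579, -0.2066, 0.1097]
tcp_rot: [179.9, -0.0, 18.1]
wrist_force: [-4.9, 0.4, 8.6]
opening: 0.0092
grasp_force: 64.9
```

{"method": "carry_out", "body": {"linear": [[0, 0, 0], [0, 0, 0], [0, 0, 0], [0, 0, 0], [0, 0, 0]], "rotation": [[0, 0, -0.3], [0, 0, -0.3], [0, 0, -0.3], [0, 0, 0], [0, 0, 0]], "grip": [1, 1, 1, 1, 1]}}

```text
time: 15.15
ee_pos: [0.5579, -0.2066, 0.1097]
tcp_rot: [179.9, -0.0, 11.0]
wrist_force: [-5.6, -0.2, 8.8]
opening: 0.0088
grasp_force: 64.9
```

```bash
python3 -c "
from h import *
o=bot.get_obs();print(o['torque'],o['wrist_force'],o['q'])"
```

```text
[0.00157131 1.33141439 0.07640251] [-5.56624159 -0.17338043  8.83617401] [-2.02757948e+01  1.04074565e+01  1.77198914e+00  8.12712646e+01
 -1.03232819e-01  1.48674789e+02]
```

{"method": "carry_out", "body": {"linear": [[0, 0, 0], [0, 0, 0], [0, 0, 0], [0, 0, 0], [0, 0, 0]], "rotation": [[0, 0, -0.25], [0, 0, -0.25], [0, 0, -0.2], [0, 0, 0], [0, 0, 0]], "grip": [1, 1, 1, 1, 1]}}

```text
time: 15.65
ee_pos: [0.5579, -0.2066, 0.1097]
tcp_rot: [179.9, -0.0, 5.5]
wrist_force: [-4.5, -0.3, 8.1]
opening: 0.0088
grasp_force: 64.9
```

```bash
python3 -c "
from h import *
o=bot.get_obs();print(o['torque'],o['wrist_force'],o['q'])"
```

```text
[0.02307285 1.2668972  0.11290957] [-4.46611255 -0.28528326  8.08392118] [-2.02693039e+01  1.04162768e+01  1.78232917e+00  8.12815188e+01
 -1.08302400e-01  1.54274933e+02]
```

{"method": "carry_out", "body": {"linear": [[0, 0, 0], [0, 0, 0], [0, 0, 0], [0, 0, 0], [0, 0, 0]], "rotation": [[0, 0, -0.2], [0, 0, -0.2], [0, 0, 0], [0, 0, 0], [0, 0, 0]], "grip": [1, 1, 1, 1, 1]}}

```text
time: 16.15
ee_pos: [0.5579, -0.2066, 0.1097]
tcp_rot: [179.9, -0.0, 2.3]
wrist_force: [-5.7, 0.4, 7.8]
opening: 0.0091
grasp_force: 65.0
```

```bash
python3 -c "
from h import *
o=bot.get_obs();print(o['torque'],o['wrist_force'],o['q'],o['qd'])"
```

```text
[0.04926853 1.31666249 0.3621466 ] [-5.72547333  0.41014536  7.79589323] [-2.02676706e+01  1.04195514e+01  1.78684542e+00  8.12901607e+01
 -1.10511846e-01  1.57454713e+02] [ 0.01432414  0.0090517   0.07291    -0.01987207 -0.03191622 -0.05323983]
```

The turning torque jumped from 0.11 to 0.36 Nm, so the key is at the stop and held steady. I'm handing in.

```bash
python3 -c "
from h import *
print(bot.job_done());o=bot.get_obs();print(o['time'],o['tcp_rot'],o['grasp_force'],o['torque'])"
```

```text
the job is handed in; nothing more can be done
None
the job is handed in; nothing more can be done
```

I pushed the square-headed key home in the large grey switch, turned it clockwise to the stop, and handed the job in at about 16 s with the key still gripped at 65 N; no verdict came back.

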